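# Fetch the hand brush from behind the wash things

## Task

The hand brush has ended up at the back of the ledge behind the upturned jug, the soap pump bottle and the scouring tin. Stand those three on the slatted drying board, then lay the brush bristles down in the middle of the dustpan with its handle lying straight over the dustpan's handle, and then stand the jug (still upturned), the bottle and the tin each back exactly where it stood before. Set everything down without dropping or toppling it, and leave the dustpan, clip, padlock and soap dish where they are.

Things in the scene. Friction and masses are not known exactly. Their poses are not given: they have to be found in the camera images.
- brush: wooden hand brush, 260 mm long, bristles down, between the three standing things and the 50 mm high curb, 0.18 kg. Origin: under mid-length at the bristle tips, z up. Head 140 x 46 mm, x -10 to +130 mm; its block is 36 to 58 mm up, bristles 40 mm wide; round handle 19 mm thick, x -10 to -130 mm, rising from 49 to 66 mm up (centre line). Balances near x = +45 mm; grip the block there across y.
- jug: upturned yellow plastic jug, 165 mm tall, standing on its 94 mm mouth, tapering up to 72 mm at 115 mm height, then a straight round foot 60 mm across from 123 to 165 mm: grip it there. Loop handle on its +y side reaches 81 mm from the axis, 28 to 113 mm up. Origin: centre of the underside (mouth), z up. About 0.15 kg.
- soap_bottle: empty white soap pump bottle, 156 mm tall, about 0.07 kg. Flat body 62 mm (x) by 42 mm (y), straight to 100 mm up, shoulder to 119; grey collar 34 mm across, 118 to 135 mm up; push head 28 mm across to the top, nozzle along +x reaching 37 mm from the axis at 145 to 153 mm. Grip the body across y near its top, or the collar. Origin: centre of the underside, z up.
- tin: closed round scouring-powder tin, brown board with steel ends, 62 mm across, 150 mm tall, about 0.35 kg. Origin: centre of the underside, z up.
- board: slatted wooden drying board, fixed, 320 mm (x) by 180 mm (y), flat top 22 mm above the ledge; on one side of the group, the dustpan on the other (either way round). Origin: centre of its underside, z up.
- dustpan: red dustpan, loose, 0.22 kg. Origin: under the pan's centre, z up. Pan 180 (x) x 200 mm (y), floor 3 mm thick, open at +x, back wall x = -88, 40 mm high, side walls y = +-98, 40 falling to 24 mm; handle 28 mm wide out to x = -205, top 32 mm up. Brush nested, head mid-pan, handle over handle: brush origin at x = -60 mm, y = 0, z = 3, its x axis along the dustpan's.
- clip: small steel bucket handle clip, 44 x 18 mm, 16 mm tall, lying loose in front of the standing things; a bystander. Origin: centre of its underside.
- padlock: brass padlock with steel shackle lying flat, 80 x 50 mm, 22 mm tall; a loose bystander. Origin: underside of the brass body.
- soap_dish: green plastic soap dish 115 x 78 mm with a cream bar of soap, 31 mm tall; a loose bystander. Origin: centre of its underside.
There are look-alikes about, which are no part of the job. Of the things like the jug, leave any that is blue; of the rest the larger one is meant.

How it is judged (in metres and radians):
On the way, in this order (a step that is already met when the one before it is completed fails the run):
1. jug, soap bottle and tin all stand upright on the drying board (x of jug in the frame of board between -0.15 and 0.15 m and y of jug in the frame of board between -0.08 and 0.08 m and z of jug in the frame of board between 0.016 and 0.028 m and angle between each of jug, soap_bottle, tin's own z axis and vertical below 0.1 rad and linear speed of each of jug, soap_bottle, tin below 0.03 m/s and x of soap_bottle in the frame of board between -0.15 and 0.15 m and y of soap_bottle in the frame of board between -0.08 and 0.08 m and z of soap_bottle in the frame of board between 0.016 and 0.028 m and x of tin in the frame of board between -0.15 and 0.15 m and y of tin in the frame of board between -0.08 and 0.08 m and z of tin in the frame of board between 0.016 and 0.028 m), for 0.2 s.
2. the brush lies in the dustpan, bristles down, handle over the dustpan's handle (x of brush in the frame of dustpan between -0.078 and -0.042 m and y of brush in the frame of dustpan between -0.015 and 0.015 m and z of brush in the frame of dustpan between -0.003 and 0.01 m and angle between each of brush, dustpan's own z axis and vertical below 0.1 rad and angle between the x axis of brush and the x axis of dustpan, either way round below 0.2 rad and linear speed of brush below 0.03 m/s), for 0.2 s.
3. jug, soap bottle and tin each stand again where they stood at the start (distance of each of jug, soap_bottle, tin from where it was at the start of the episode below 0.015 m and angle between each of jug, soap_bottle, tin's own z axis and vertical below 0.1 rad and linear speed of each of jug, soap_bottle, tin below 0.03 m/s), for 0.2 s.
At the end, for the whole second after the job is handed in: Jug (upturned), bottle and tin stand within 15 mm of their starting spots, any yaw; the brush lies flat, bristles down, on the pan floor, within 15 mm of the pan's middle line, origin 42 to 78 mm from pan centre towards its handle, in line to 0.2 rad; all released and at rest (all of step 2 and all of step 3); the robot touches nothing.
It fails at once if the jug, soap bottle or tin knocked over (angle between any of jug, soap_bottle, tin's own z axis and vertical above 0.6 rad).
It fails at once if the jug, bottle, tin or brush dropped or thrown (faster than 0.7 m/s out of the fingers) ((linear speed of jug above 0.7 m/s and contact force between the fingers and jug below 0.05 N) or (linear speed of soap_bottle above 0.7 m/s and contact force between the fingers and soap_bottle below 0.05 N) or (linear speed of tin above 0.7 m/s and contact force between the fingers and tin below 0.05 N) or (linear speed of brush above 0.7 m/s and contact force between the fingers and brush below 0.05 N)).
It fails at once if the clip, padlock, soap dish or dustpan shifted more than 30 mm (distance of any of clip, padlock, soap_dish, dustpan from where it was at the start of the episode above 0.03 m).
It also fails if it takes over 134 s, if anything falls off the work surface, if the arm or the gripper's body presses on something with over 40 N, if the wrist force passes 120 N, or if a joint passes its speed limit or range.

## Robot

A 7-joint arm with a two-finger parallel gripper is mounted at the origin on the work surface. World frame = base frame: x ahead of the robot, y to its left, z up, the work surface at z = 0. Lengths are in mm, angles in rad, forces in N, time in s.
With the tool pointing down it reaches from about 400 to 900 mm from the base axis. Payload 5.6 kg.
Tool frame: the origin (TCP) lies midway between the tips of the shut fingers; the grasp point (between the pads) lies 19 mm behind it; z points along the fingers, y is the line along which they close (so a half turn about z gives the same grasp; the last joint's range is limited). The gripper opens to 92 mm and grips with 3 to 60 N. Pads are 20 mm wide; open, the fingers measure 128 mm over their backs; the gripper's body (75 mm by 189 mm) begins 69 mm behind the grasp point.
Start: joints at [-1.248, 0.468, -0.012, 1.603, 0.006, 1.071, -0.056], TCP at [232.544, 606.986, 214.592] pointing down, gripper open.
Joint ranges: [-2.53, 2.53], [-0.31, 2.02], [-1.57, 1.55], [0.28, 2.44], [-1.29, 4.43], [0.15, 1.84], [-2.92, 2.92]. Speed limits (rad/s): [2.57, 2.57, 3.14, 3.14, 3.14, 3.14, 3.14].

## Interface

Orientations are given as a unit quaternion [x, y, z, w].
In Python, from workcell import bot, eyes gives the robot as it stands. The module is installed in compiled form; this text tells all that it offers.
- The arm moves only by the shell command python3 -m pendant 'ROWS' [OPENING]. ROWS is JSON, a list that holds one entry, the list of rows, each a list of 6 numbers: the shift along the tool's x, y, z in mm, then the turn, a rotation vector about the tool's x, y, z in degrees. A call has 1 to 8 rows; each row shifts and turns the commanded pose from where the row before left it, along the tool's axes as they then stand; what a row does not reach is not made up. A row lasts 1/10 s, in which the tool goes at most 50 mm and 8.59 degrees, less where a joint would pass 70% of its speed; a pose out of reach is approached as far as the arm can. A call is refused whole if a number of a shift passes 50 or a number of a turn 8.59, either way. A call with a gripper value outside its range is refused whole. OPENING is the opening, from -1 (shut) to 1 (fully open), set as the call begins (- or left out, the last holds). The fingers move at their own pace and stop on an object; the grip force is fixed at half the most. Time passes only in rows, so rows that do not move let the fingers close. It gives the time, the measured TCP pose, the force, the opening and the grip force at its end, in the units of the state.
- bot.state(): the state, without advancing time (a new reading comes with each control period).
- eyes.read_camera(name): name is "side" or "top" or "wrist"; returns the picture (480x640x3 uint8, red, green, blue); there is no depth.
- eyes.camera_model(name): a dict with "fx", "fy", "cx", "cy" (pixels), "distortion" ([k1, k2, p1, p2, k3] as OpenCV has them; the pictures are not rectified), "eye" and "attitude" of the camera in the world; the wrist camera has in their place "tool_from_camera" (4x4, takes a point from camera to tool coordinates, whose origin is the TCP and whose axes are the flange's). Camera axes: x right, y down, z forward; pixel columns grow to the right and rows downward; lengths in mm; the calibration is good to about 2 mm. A picture is of the moment at which its call begins: read the wrist's pose just before it. camera_model takes no time and is no camera call.
- bot.finish_job(): hands the job in; it is judged then, once.
The state is a dict: "t": time; "joint_positions": joint angles; "qd": joint speeds; "effort": joint torques, N m; "tcp_pos": TCP position; "orientation": TCP orientation; "force": force on the tool from outside, world axes, zero at the start; "wrist_torque": the same for the moment, N m; "opening": opening from 0.0 (shut) to 1.0 (fully open); "finger_force": force on a finger pad.
Only numpy, scipy, OpenCV 4.12 (cv2) and the standard library are available. Lean on these libraries where they do the work, as an engineer would, in place of code of your own. Each camera call takes 0.05 s, during which the arm holds its last target. There are 200 camera calls.

## Working session

There is one attempt and no reset: what is moved stays moved. The work goes in short steps, Python scripts to look and compute and a shell command to move; the robot and the scene stay as the last step left them, time stands still between calls to the robot, and variables do not carry over. Pictures are saved under pics/ and viewed, at most 14 in all, crops included, and the job is handed in when it is done.

```bash
mkdir -p pics
cat > h.py <<'E'
import numpy as np, cv2
from scipy.spatial.transform import Rotation as R
from workcell import bot, eyes
def cam(n, st=None):
    m=eyes.camera_model(n); K=np.array([[m['fx'],0,m['cx']],[0,m['fy'],m['cy']],[0,0,1.]])
    d=np.array(m['distortion'],float)
    if n=='wrist':
        T=np.eye(4); T[:3,:3]=R.from_quat(st['orientation']).as_matrix(); T[:3,3]=st['tcp_pos']
        T=T@np.array(m['tool_from_camera']); return K,d,T[:3,3],T[:3,:3]
    a=np.array(m['attitude'],float)
    Rm=a if a.shape==(3,3) else R.from_quat(a).as_matrix()
    return K,d,np.array(m['eye'],float),Rm
def ray(c,p,z):
    K,d,e,Rm=c; u=cv2.undistortPoints(np.array([[p]],float),K,d)[0,0]
    v=Rm@np.array([u[0],u[1],1]); return e+v*(z-e[2])/v[2]
def proj(c,P):
    K,d,e,Rm=c; q=(np.atleast_2d(P)-e)@Rm
    return cv2.projectPoints(q.reshape(-1,1,3),np.zeros(3),np.zeros(3),K,d)[0].reshape(-1,2)
def save(n,f):
    im=eyes.read_camera(n); cv2.imwrite('pics/'+f,im[:,:,::-1]); return im
E
python3 - <<'E'
from h import *
s=bot.state(); print(s)
for n in ('top','side','wrist'):
    print(eyes.camera_model(n)); save(n,n+'0.png')
E
```

```text
{'t': 0.0, 'joint_positions': array([-1.24802745,  0.46837284, -0.01160547,  1.60363383,  0.00601245,
        1.07136645, -0.05627795]), 'qd': array([-0.00166605,  0.00095483,  0.0022822 , -0.00029136,  0.00161875,
        0.00113957,  0.00092188]), 'effort': array([ 1.52466131e-03, -5.20554399e+01, -1.19409754e-02, -2.43754971e+01,
       -5.66281902e-02,  1.68658106e-02,  1.57242948e-04]), 'tcp_pos': array([232.34343059, 606.43332293, 213.63892786]), 'orientation': array([ 1.81883077e-01,  9.83319777e-01, -8.68069145e-04, -9.33725552e-05]), 'force': array([ 0.29481466, -0.27927478,  0.00772366]), 'wrist_torque': array([-0.0440182 , -0.00344272,  0.00593495]), 'finger_force': 0.0, 'opening': 1.0010939666238337}
{'fx': 584.6303736657696, 'fy': 584.6303736657696, 'cx': 317.1311502434617, 'cy': 247.8269938644818, 'distortion': array([0.01502966, 0.        , 0.        , 0.        , 0.        ]), 'eye': array([ 308.86974385,  -70.83310091, 1275.81617683]), 'attitude': array([ 0.71367196, -0.69590924,  0.05520838, -0.05774686])}
{'fx': 486.69081697174323, 'fy': 486.69081697174323, 'cx': 319.0032429015441, 'cy': 237.12932705574656, 'distortion': array([-0.08115594,  0.        ,  0.        ,  0.        ,  0.        ]), 'eye': array([ 132.15984455, -957.33640635,  857.53751999]), 'attitude': array([ 0.89189771, -0.16550254,  0.08139533, -0.41291911])}
{'fx': 429.3424637757858, 'fy': 429.3424637757858, 'cx': 319.8907140897962, 'cy': 244.4080052542233, 'distortion': array([-0.01497642,  0.        ,  0.        ,  0.        ,  0.        ]), 'tool_from_camera': array([[-3.86388373e-04, -9.56690399e-01, -2.91107080e-01,
         8.18068291e+01],
       [ 9.99999598e-01, -1.34034174e-04, -8.86818043e-04,
         2.16128383e-01],
       [ 8.09392011e-04, -2.91107305e-01,  9.56690066e-01,
        -1.70115268e+02],
       [ 0.00000000e+00,  0.00000000e+00,  0.00000000e+00,
         1.00000000e+00]])}
```

View pics/top0.png

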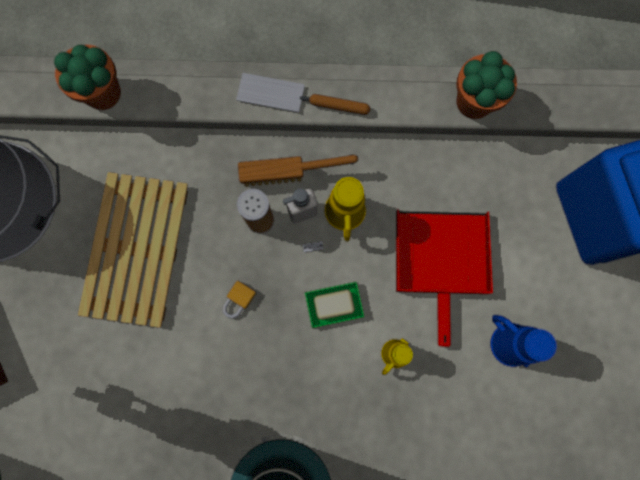

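View pics/side0.png

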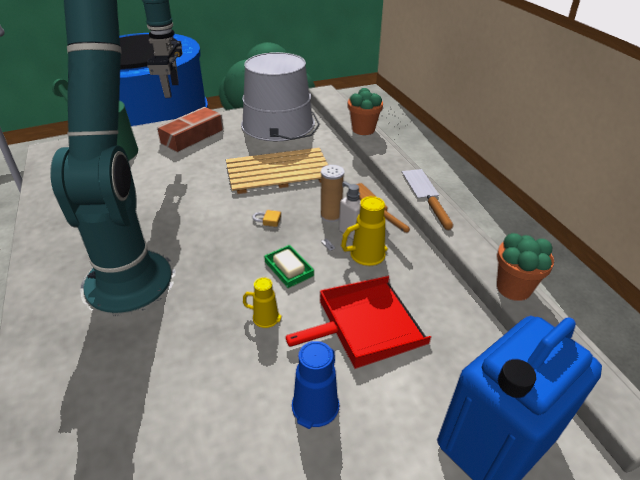

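Top view: board on the left at (135,250), tin (256,210), bottle (300,205), jug (348,200), brush behind them (240–355, y≈165), dustpan (444,255) with its handle towards the robot. The small yellow and the blue jugs are look-alikes. Next I'll enlarge crops.

Run:
```python
import cv2
a=cv2.imread('pics/top0.png'); cv2.imwrite('pics/t1.png',cv2.resize(a[145:265,225:385],None,fx=5,fy=5,interpolation=cv2.INTER_CUBIC))
b=cv2.imread('pics/side0.png'); cv2.imwrite('pics/s1.png',cv2.resize(b[150:270,290:450],None,fx=5,fy=5,interpolation=cv2.INTER_CUBIC))
```

```text
(no output)
```

View pics/t1.png

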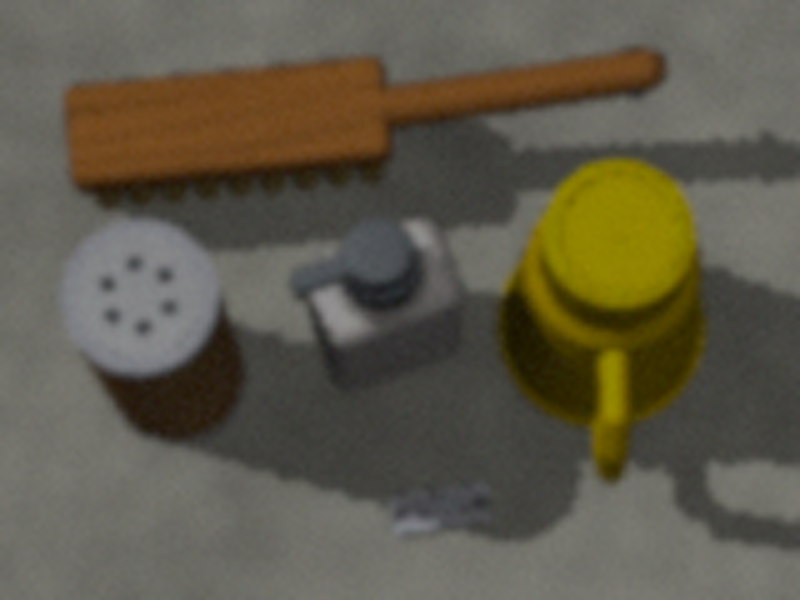

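View pics/s1.png

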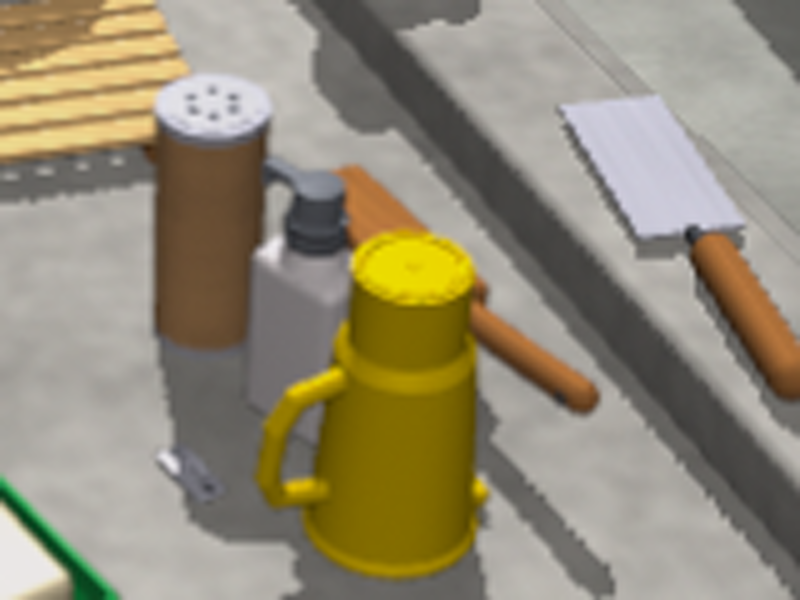

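Run:
```python
from h import *
np.set_printoptions(precision=1,suppress=True)
T=cam('top');S=cam('side')
c=lambda u,v:(225+(u+.5)/5-.5,145+(v+.5)/5-.5)
d=lambda u,v:(290+(u+.5)/5-.5,150+(v+.5)/5-.5)
for n,a,b,z in (('tin',(141,297),(213,108),150),('jug',(618,236),(414,268),165),('bottle',(378,250),(320,183),156)):
    print(n,ray(T,c(*a),z)[:2],ray(S,d(*b),z)[:2])
print('nozzle',ray(T,c(303,282),149),'clip',ray(T,c(442,510),16))
print('handlejug',ray(T,c(608,470),60))
b=np.array([ray(T,c(*q),58) for q in ((66,90),(383,58),(390,152),(80,187))]);print('block',b,b.mean(0)); print('hend',ray(T,c(655,65),66))
print('board',np.array([ray(T,q,22) for q in ((110,172),(187,183),(161,327),(80,317))]))
print('pan');
for q,z in (((396,212),24),((490,212),24),((493,293),40),((397,293),40),((444,345),32),((444,297),32)): print(ray(T,q,z))
print('dish',ray(T,(335,305),31),'padlock',ray(T,(240,297),22),'small jug',ray(T,(398,353),120),'curb',ray(T,(300,128),50))
s=bot.state();print(R.from_quat(s['orientation']).as_matrix())
```

```text
tin [574.8  64.7] [573.6  63.3]
jug [ 600.4 -122.4] [ 600.7 -123.8]
bottle [594.7 -28.5] [594.1 -29.9]
nozzle [582.7   1.  149. ] clip [514.5 -54.6  16. ]
handlejug [ 526.2 -124.8   60. ]
block [[687.3 112.1  58. ]
 [705.1 -24.4  58. ]
 [663.2 -28.6  58. ]
 [644.3 104.1  58. ]] [675.   40.8  58. ]
hend [ 702.3 -141.6   66. ]
board [[669.6 399.3  22. ]
 [648.9 227.5  22. ]
 [332.4 263.5  22. ]
 [349.4 436.8  22. ]]
pan
[ 594.5 -234.4   24. ]
[ 599.5 -439.6   24. ]
[ 420.9 -437.4   40. ]
[ 415.7 -235.    40. ]
[ 309.9 -334.8   32. ]
[ 410.4 -335.8   32. ]
dish [ 387.6 -104.8   31. ] padlock [400.2  98.8  22. ] small jug [ 292.1 -226.7  120. ] curb [771.9 -19.6  50. ]
[[-0.9  0.4 -0. ]
 [ 0.4  0.9 -0. ]
 [-0.  -0.  -1. ]]
```

Both cameras agree to about 1 mm: tin (574,64), bottle (594,−29), jug (600,−123), board centre (500,332), pan centre about (507,−336). I'll raise the arm, square the tool (tool x = world +y, tool y = world +x) and go above the tin.

```bash
python3 -m pendant '[[[0,0,-40,0,0,0],[0,0,-40,0,0,0],[0,0,-40,0,0,0],[0,0,-40,0,0,0],[0,0,-26,0,0,0]]]'
python3 -m pendant '[[[0,0,0,0,0,8.58],[0,0,0,0,0,8.58],[0,0,0,0,0,8.58],[0,0,0,0,0,8.58],[0,0,0,0,0,8.58],[0,0,0,0,0,8.58],[0,0,0,0,0,8.58],[0,0,0,0,0,8.58]]]'
python3 -m pendant '[[[-38,24,0,0,0,0],[-38,24,0,0,0,0],[-38,24,0,0,0,0],[-38,24,0,0,0,0],[-38,24,0,0,0,0],[-38,24,0,0,0,0],[-38,24,0,0,0,0]]]'
python3 -m pendant '[[[-38,24,0,0,0,0],[-38,24,0,0,0,0],[-38,24,0,0,0,0],[-38,24,0,0,0,0],[-38,24,0,0,0,0],[-38,24,0,0,0,0],[-10,6,0,0,0,0],[0,0,0,0,0,0]]]'
```

```text
t: 0.65
tcp_pos: [232.7, 607.4, 403.8]
orientation: [0.182, 0.983, 0.002, 0.0]
force: [0.1, -0.0, -0.1]
opening: 1.002
finger_force: 0.0
t: 1.45
tcp_pos: [232.4, 606.8, 400.2]
orientation: [0.707, 0.707, -0.0, 0.0]
force: [-0.5, 0.6, -0.2]
opening: 0.999
finger_force: 0.0
t: 2.15
tcp_pos: [402.9, 340.3, 400.5]
orientation: [0.705, 0.71, -0.0, -0.0]
force: [0.9, 0.2, 1.4]
opening: 0.999
finger_force: 0.0
t: 2.95
tcp_pos: [554.5, 103.2, 400.3]
orientation: [0.706, 0.708, -0.0, 0.0]
force: [-0.3, 0.5, 0.2]
opening: 0.998
finger_force: 0.0
```

```bash
python3 -m pendant '[[[-20,10,50,0,0,0],[-19,10,50,0,0,0],[0,0,50,0,0,0],[0,0,50,0,0,0],[0,0,40,0,0,0],[0,0,30,0,0,0],[0,0,15,0,0,0],[0,0,0,0,0,0]]]'
python3 - <<'E'
from h import *
s=bot.state(); save('wrist','w1.png'); c=cam('wrist',s); print(s['tcp_pos'],proj(c,[[574,64,150],[594.5,-29,156],[600.5,-123,165]]))
E
```

```text
t: 3.75
tcp_pos: [570.9, 71.3, 122.2]
orientation: [0.704, 0.71, -0.001, -0.001]
force: [0.7, -0.3, 1.0]
opening: 0.999
finger_force: 0.0
[570.91517666  71.32414451 122.23475295] [[325.92301446 361.59512149]
 [370.74276949 557.93961865]
 [376.19434847 718.29041219]]
```

View pics/w1.png

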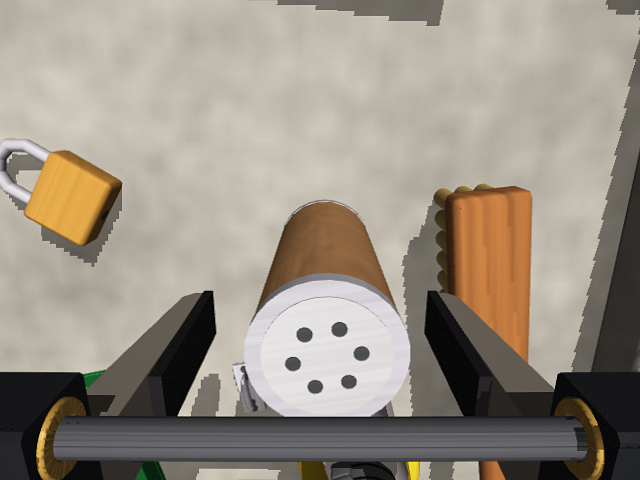

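The wrist view shows the tin's hole pattern centred at (327,358). I predicted (326,362), so the estimate is good to about 1 mm. Now I'll grip it.

```bash
python3 -m pendant '[[[-6.5,3,14,0,0,0],[0,0,12,0,0,0],[0,0,0,0,0,0],[0,0,0,0,0,0]]]'
python3 -m pendant '[[[0,0,0,0,0,0],[0,0,0,0,0,0],[0,0,0,0,0,0],[0,0,0,0,0,0],[0,0,0,0,0,0],[0,0,0,0,0,0],[0,0,0,0,0,0],[0,0,0,0,0,0]]]' -1
```

```text
t: 4.2
tcp_pos: [575.6, 63.0, 98.0]
orientation: [0.705, 0.709, -0.0, -0.0]
force: [0.2, -0.7, 0.5]
opening: 1.004
finger_force: 0.0
t: 5.0
tcp_pos: [575.5, 63.2, 98.1]
orientation: [0.705, 0.71, -0.0, -0.0]
force: [-0.8, -0.3, 2.7]
opening: 0.664
finger_force: 29.9
```

```bash
python3 -m pendant '[[[0,0,-15,0,0,0],[0,0,-25,0,0,0],[0,0,-30,0,0,0],[0,0,-20,0,0,0],[0,0,-10,0,0,0],[10,0,0,0,0,0],[20,2,0,0,0,0],[28,2,0,0,0,0]]]'
python3 -m pendant '[[[35,3,0,0,0,0],[35,3,0,0,0,0],[35,3,0,0,0,0],[35,3,0,0,0,0],[30,2,0,0,0,0],[20,1,0,0,0,0],[10,0,0,0,0,0],[0,0,0,0,0,0]]]'
python3 -m pendant '[[[0,0,15,0,0,0],[0,0,20,0,0,0],[0,0,20,0,0,0],[0,0,10,0,0,0],[0,0,5,0,0,0],[0,0,0,0,0,0],[0,0,0,0,0,0]]]'
```

```text
t: 5.8
tcp_pos: [578.5, 120.9, 196.9]
orientation: [0.706, 0.709, -0.001, -0.0]
force: [0.7, 1.3, -2.6]
opening: 0.66
finger_force: 29.9
t: 6.6
tcp_pos: [592.0, 322.3, 197.0]
orientation: [0.704, 0.71, -0.001, -0.0]
force: [-0.6, -0.5, -3.3]
opening: 0.659
finger_force: 29.9
t: 7.3
tcp_pos: [593.5, 321.0, 128.8]
orientation: [0.705, 0.709, 0.001, 0.0]
force: [0.0, -0.5, -2.4]
opening: 0.656
finger_force: 29.9
```

```bash
python3 -m pendant '[[[0,0,4,0,0,0],[0,0,2,0,0,0],[0,0,0,0,0,0]]]'
python3 -m pendant '[[[0,0,1,0,0,0],[0,0,0,0,0,0],[0,0,0,0,0,0]]]'
python3 -m pendant '[[[0,0,1,0,0,0],[0,0,0,0,0,0],[0,0,0,0,0,0]]]'
```

```text
t: 7.6
tcp_pos: [592.7, 321.3, 121.9]
orientation: [0.705, 0.71, -0.0, -0.0]
force: [-0.8, 0.3, -2.4]
opening: 0.658
finger_force: 29.9
t: 7.9
tcp_pos: [592.9, 321.3, 121.1]
orientation: [0.705, 0.71, 0.0, 0.0]
force: [0.0, -0.9, -3.4]
opening: 0.664
finger_force: 29.9
t: 8.2
tcp_pos: [593.0, 321.4, 120.2]
orientation: [0.705, 0.71, 0.0, 0.0]
force: [-0.1, -0.5, -1.8]
opening: 0.657
finger_force: 29.9
```

```bash
python3 -m pendant '[[[0,0,0.5,0,0,0],[0,0,0,0,0,0]]]'
python3 -m pendant '[[[0,0,0,0,0,0],[0,0,0,0,0,0],[0,0,0,0,0,0],[0,0,0,0,0,0],[0,0,0,0,0,0],[0,0,0,0,0,0]]]' 1
python3 -m pendant '[[[0,0,-20,0,0,0],[0,0,-35,0,0,0],[0,0,-40,0,0,0],[0,0,-35,0,0,0],[-25,0,0,0,0,0],[-40,0,0,0,0,0],[-45,0,0,0,0,0],[-45,0,0,0,0,0]]]'
python3 -m pendant '[[[-45,0,0,0,0,0],[-45,0,0,0,0,0],[-45,0,0,0,0,0],[-40,0,0,0,0,0],[-20,1,0,0,0,-7],[0,0,0,0,0,-7],[0,0,0,0,0,-6],[0,0,0,0,0,0]]]'
python3 - <<'E'
from h import *
s=bot.state(); save('wrist','w2.png'); c=cam('wrist',s); print(s['tcp_pos'],proj(c,[[594.5,-29,156],[600.5,-123,165]]))
m=R.from_quat(s['orientation']).as_matrix()
print(m)
for a in (105,110,115):
    r=np.array([np.cos(np.radians(a)),np.sin(np.radians(a)),0]);n=np.array([-r[1],r[0],0])
    print(a,proj(c,[np.array([594.5,-29,100])+i*31*r+j*21*n for i,j in ((1,1),(1,-1),(-1,-1),(-1,1))]).round())
E
```

```text
t: 8.4
tcp_pos: [593.0, 321.4, 120.1]
orientation: [0.705, 0.71, 0.0, -0.0]
force: [-0.7, 0.3, 1.5]
opening: 0.66
finger_force: 29.9
t: 9.0
tcp_pos: [592.8, 321.3, 119.5]
orientation: [0.705, 0.71, 0.0, 0.0]
force: [-0.7, 0.4, -0.1]
opening: 1.0
finger_force: 0.0
t: 9.8
tcp_pos: [593.7, 164.9, 249.7]
orientation: [0.704, 0.71, 0.0, 0.0]
force: [0.6, 0.5, 0.3]
opening: 0.997
finger_force: 0.0
t: 10.6
tcp_pos: [596.3, -29.1, 249.6]
orientation: [0.571, 0.821, 0.0, 0.0]
force: [0.0, -0.4, -0.0]
opening: 0.998
finger_force: 0.0
[596.25533281 -29.07340445 249.63159709] [[316.47876406 246.11474787]
 [277.18659749 375.81011879]]
[[-3.48165719e-01  9.37432959e-01  2.81849435e-04]
 [ 9.37432966e-01  3.48165608e-01  3.79081683e-04]
 [ 2.57233383e-04  3.96198199e-04 -9.99999888e-01]]
105 [[293. 182.]
 [349. 187.]
 [340. 265.]
 [287. 260.]]
110 [[289. 184.]
 [345. 185.]
 [343. 263.]
 [290. 263.]]
115 [[286. 187.]
 [342. 182.]
 [347. 261.]
 [294. 265.]]
```

View pics/w2.png

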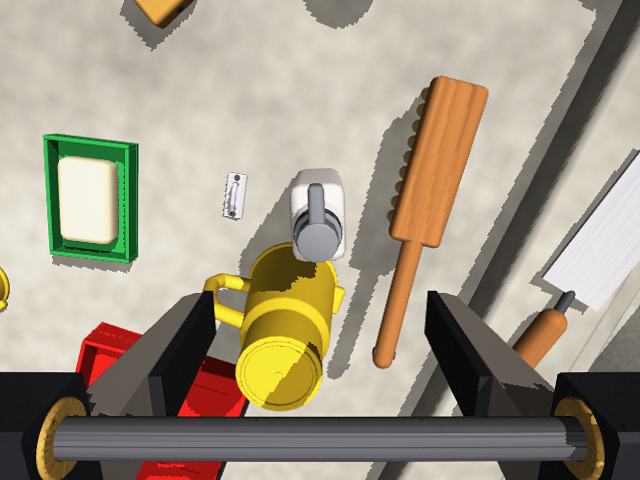

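The bottle's body edges lie at columns 290–345 and the pump top at (318,240), so its yaw of 110° is confirmed. The jug's foot is at (279,373), also as predicted. I'll descend and grip the bottle body.

```bash
python3 -m pendant '[[[1,-1.5,40,0,0,0],[0,0,40,0,0,0],[0,0,40,0,0,0],[0,0,30,0,0,0],[0,0,18,0,0,0],[0,0,6,0,0,0],[0,0,0,0,0,0],[0,0,0,0,0,0]]]'
python3 -m pendant '[[[0,0,0,0,0,0],[0,0,0,0,0,0],[0,0,0,0,0,0],[0,0,0,0,0,0],[0,0,0,0,0,0],[0,0,0,0,0,0],[0,0,0,0,0,0],[0,0,0,0,0,0]]]' -1
```

```text
t: 11.45
tcp_pos: [595.4, -28.3, 76.6]
orientation: [0.571, 0.821, 0.0, 0.001]
force: [-0.0, -0.3, -0.2]
opening: 0.997
finger_force: 0.0
t: 12.25
tcp_pos: [594.5, -28.3, 75.5]
orientation: [0.571, 0.821, 0.0, -0.0]
force: [-0.0, -0.1, 0.0]
opening: 0.453
finger_force: 29.7
```

```bash
python3 -m pendant '[[[0,0,-15,0,0,0],[0,0,-25,0,0,0],[0,0,-30,0,0,0],[0,0,-25,0,0,0],[0,0,-10,0,0,7],[0,0,0,0,0,7],[0,0,0,0,0,6],[0,0,0,0,0,0]]]'
python3 -m pendant '[[[15,-4,0,0,0,0],[30,-9,0,0,0,0],[38,-11,0,0,0,0],[38,-11,0,0,0,0],[38,-11,0,0,0,0],[38,-11,0,0,0,0],[38,-11,0,0,0,0],[38,-11,0,0,0,0]]]'
python3 -m pendant '[[[38,-11,0,0,0,0],[30,-7,0,0,0,0],[15,-4,0,0,0,0],[0,0,0,0,0,0],[0,0,25,0,0,0],[0,0,25,0,0,0],[0,0,20,0,0,0],[0,0,0,0,0,0]]]'
```

```text
t: 13.05
tcp_pos: [594.6, -28.3, 181.5]
orientation: [0.705, 0.709, 0.0, 0.0]
force: [0.4, 0.1, -0.7]
opening: 0.46
finger_force: 29.7
t: 13.85
tcp_pos: [512.1, 246.7, 180.8]
orientation: [0.704, 0.711, 0.0, -0.0]
force: [0.7, 0.0, -0.1]
opening: 0.46
finger_force: 29.7
t: 14.65
tcp_pos: [490.1, 323.5, 108.2]
orientation: [0.705, 0.709, -0.003, 0.0]
force: [-0.5, -0.0, -0.1]
opening: 0.464
finger_force: 29.7
```

```bash
python3 -m pendant '[[[6,0,6,0,0,0],[0,0,3,0,0,0],[0,0,0,0,0,0],[0,0,0,0,0,0]]]'
python3 -m pendant '[[[0,0,1,0,0,0],[0,0,0,0,0,0],[0,0,0,0,0,0]]]'
```

```text
t: 15.05
tcp_pos: [491.4, 333.1, 102.2]
orientation: [0.705, 0.71, 0.001, 0.0]
force: [0.1, -0.2, -0.5]
opening: 0.459
finger_force: 29.7
t: 15.35
tcp_pos: [491.1, 333.0, 100.7]
orientation: [0.705, 0.71, 0.0, 0.0]
force: [-0.1, 0.9, -1.2]
opening: 0.453
finger_force: 29.7
```

```bash
python3 -m pendant '[[[0,0,1,0,0,0],[0,0,0,0,0,0],[0,0,0,0,0,0]]]'
python3 -m pendant '[[[0,0,1,0,0,0],[0,0,0,0,0,0],[0,0,0,0,0,0]]]'
python3 -m pendant '[[[0,0,1,0,0,0],[0,0,0,0,0,0],[0,0,0,0,0,0]]]'
```

```text
t: 15.65
tcp_pos: [491.0, 333.0, 99.5]
orientation: [0.705, 0.71, -0.0, 0.0]
force: [-0.3, 0.8, -0.6]
opening: 0.458
finger_force: 29.7
t: 15.95
tcp_pos: [491.0, 332.9, 98.5]
orientation: [0.705, 0.71, -0.0, 0.0]
force: [0.1, -0.2, -1.2]
opening: 0.46
finger_force: 29.7
t: 16.25
tcp_pos: [491.1, 333.0, 97.5]
orientation: [0.705, 0.71, 0.0, 0.0]
force: [-0.1, -0.3, -0.9]
opening: 0.455
finger_force: 29.7
```

```bash
python3 -m pendant '[[[0,0,0,0,0,0],[0,0,0,0,0,0],[0,0,0,0,0,0],[0,0,0,0,0,0],[0,0,0,0,0,0]]]' 0.25
python3 -m pendant '[[[0,0,-15,0,0,0],[0,0,-35,0,0,0],[0,0,-40,0,0,0],[0,0,-40,0,0,0],[0,0,-25,0,0,0],[-25,6,0,0,0,0],[-40,10,0,0,0,0],[-40,10,0,0,0,0]]]'
python3 -m pendant '[[[-40,10,0,0,0,0],[-40,10,0,0,0,0],[-40,10,0,0,0,0],[-40,10,0,0,0,0],[-40,10,0,0,0,0],[-40,10,0,0,0,0],[-40,10,0,0,0,0],[-40,8,0,0,0,0]]]' 1
python3 -m pendant '[[[-31,5.5,0,0,0,0],[0,0,0,0,0,0],[0,0,0,0,0,0]]]'
python3 - <<'E'
from h import *
s=bot.state(); save('wrist','w3.png'); save('top','t3.png'); c=cam('wrist',s); print(s['tcp_pos'],proj(c,[[600.5,-123,165]]))
E
```

```text
t: 16.75
tcp_pos: [491.0, 333.0, 97.5]
orientation: [0.705, 0.71, 0.0, 0.0]
force: [0.6, -1.0, 0.3]
opening: 0.626
finger_force: 0.0
t: 17.55
tcp_pos: [518.0, 227.4, 254.0]
orientation: [0.704, 0.71, 0.001, 0.0]
force: [0.8, -0.3, -0.1]
opening: 0.626
finger_force: 0.0
t: 18.35
tcp_pos: [598.4, -92.9, 253.8]
orientation: [0.705, 0.71, 0.001, 0.0]
force: [-0.4, 0.4, 0.2]
opening: 1.004
finger_force: 0.0
t: 18.65
tcp_pos: [603.6, -122.9, 253.3]
orientation: [0.705, 0.709, 0.0, 0.0]
force: [0.6, 0.5, -0.1]
opening: 1.003
finger_force: 0.0
[ 603.56364959 -122.85639782  253.26006205] [[313.8989051  250.19271539]]
```

```bash
python3 -m pendant '[[[0,-3,35,0,0,0],[0,0,35,0,0,0],[0,0,30,0,0,0],[0,0,20,0,0,0],[0,0,6,0,0,0],[0,0,0,0,0,0],[0,0,0,0,0,0]]]'
python3 -m pendant '[[[0,0,0,0,0,0],[0,0,0,0,0,0],[0,0,0,0,0,0],[0,0,0,0,0,0],[0,0,0,0,0,0],[0,0,0,0,0,0],[0,0,0,0,0,0],[0,0,0,0,0,0]]]' -1
```

```text
t: 19.45
tcp_pos: [601.6, -121.8, 127.7]
orientation: [0.704, 0.71, 0.001, 0.001]
force: [0.2, 0.1, 0.7]
opening: 1.007
finger_force: 0.0
t: 20.25
tcp_pos: [600.8, -122.3, 126.8]
orientation: [0.705, 0.71, 0.0, 0.0]
force: [-1.2, -0.1, 3.7]
opening: 0.647
finger_force: 30.0
```

View pics/w3.png

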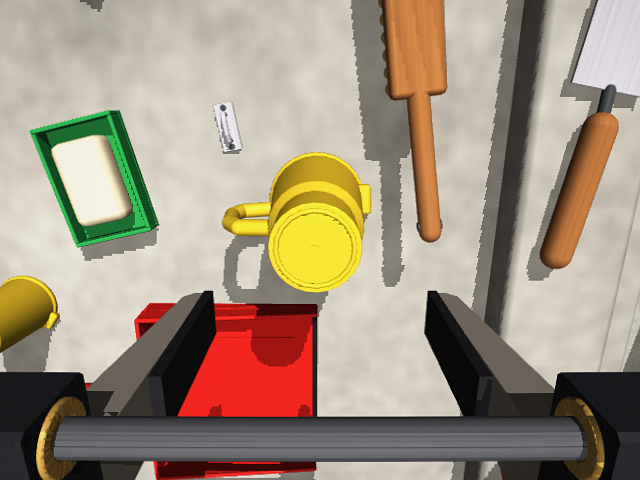

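```bash
python3 -m pendant '[[[0,0,-15,0,0,0],[0,0,-25,0,0,0],[0,0,-30,0,0,0],[0,0,-20,0,0,0],[0,0,-10,0,0,0],[15,-7,0,0,0,0],[28,-14,0,0,0,0],[36,-18,0,0,0,0]]]'
python3 -m pendant '[[[38,-19,0,0,0,0],[38,-19,0,0,0,0],[38,-19,0,0,0,0],[38,-19,0,0,0,0],[38,-19,0,0,0,0],[38,-19,0,0,0,0],[38,-19,0,0,0,0],[38,-19,0,0,0,0]]]'
python3 -m pendant '[[[38,-10,0,0,0,0],[30,-3,0,0,0,0],[14,0,0,0,0,0],[0,0,0,0,0,0],[0,0,0,0,0,0]]]'
```

```text
t: 21.05
tcp_pos: [560.4, -44.2, 226.2]
orientation: [0.706, 0.708, -0.001, 0.0]
force: [0.5, 0.2, -0.9]
opening: 0.646
finger_force: 30.0
t: 21.85
tcp_pos: [405.6, 260.5, 226.4]
orientation: [0.705, 0.71, -0.0, -0.0]
force: [0.3, -0.2, -1.9]
opening: 0.645
finger_force: 30.0
t: 22.35
tcp_pos: [394.0, 339.4, 226.1]
orientation: [0.705, 0.709, -0.001, 0.001]
force: [0.2, -1.0, -2.1]
opening: 0.646
finger_force: 30.0
```

```bash
python3 -m pendant '[[[0,0,20,0,0,0],[0,0,25,0,0,0],[0,0,18,0,0,0],[0,0,8,0,0,0],[0,0,3,0,0,0],[0,0,0,0,0,0],[0,0,0,0,0,0]]]'
python3 -m pendant '[[[0,0,1,0,0,0],[0,0,0,0,0,0],[0,0,0,0,0,0]]]'
python3 -m pendant '[[[0,0,1,0,0,0],[0,0,0,0,0,0],[0,0,0,0,0,0]]]'
```

```text
t: 23.05
tcp_pos: [394.1, 341.4, 153.4]
orientation: [0.705, 0.709, 0.001, -0.0]
force: [0.6, 0.1, -2.1]
opening: 0.647
finger_force: 30.0
t: 23.35
tcp_pos: [393.5, 341.5, 151.8]
orientation: [0.705, 0.71, 0.0, -0.0]
force: [-0.2, 0.5, -1.6]
opening: 0.648
finger_force: 30.0
t: 23.65
tcp_pos: [393.4, 341.3, 150.5]
orientation: [0.705, 0.71, -0.0, -0.0]
force: [-0.3, -0.3, -1.6]
opening: 0.647
finger_force: 30.0
```

```bash
python3 -m pendant '[[[0,0,1,0,0,0],[0,0,0,0,0,0],[0,0,0,0,0,0]]]'
python3 -m pendant '[[[0,0,1,0,0,0],[0,0,0,0,0,0],[0,0,0,0,0,0]]]'
python3 -m pendant '[[[0,0,0.5,0,0,0],[0,0,0,0,0,0],[0,0,0,0,0,0]]]'
```

```text
t: 23.95
tcp_pos: [393.4, 341.3, 149.5]
orientation: [0.705, 0.71, -0.0, 0.0]
force: [-0.7, 0.7, -1.2]
opening: 0.646
finger_force: 30.0
t: 24.25
tcp_pos: [393.5, 341.5, 148.8]
orientation: [0.705, 0.71, 0.0, -0.0]
force: [-1.1, 0.2, 2.3]
opening: 0.649
finger_force: 30.0
t: 24.55
tcp_pos: [393.6, 341.5, 148.7]
orientation: [0.705, 0.71, 0.0, -0.0]
force: [-1.9, -1.3, 6.1]
opening: 0.644
finger_force: 30.0
```

```bash
python3 -m pendant '[[[0,0,0,0,0,0],[0,0,0,0,0,0],[0,0,0,0,0,0],[0,0,0,0,0,0],[0,0,0,0,0,0]]]' 1
python3 -m pendant '[[[0,0,-10,0,0,0],[0,0,-25,0,0,0],[0,0,-35,0,0,0],[0,0,-35,0,0,0],[-20,15,0,0,0,0],[-30,30,0,0,0,0],[-35,35,0,0,0,0],[-35,35,0,0,0,0]]]'
python3 -m pendant '[[[-35,35,0,0,0,0],[-35,35,0,0,0,0],[-35,35,0,0,0,0],[-35,35,0,0,0,0],[-30,20,0,0,0,0],[0,0,0,0,0,-8],[0,0,0,0,0,0],[0,0,0,0,0,0]]]'
python3 - <<'E'
from h import *
s=bot.state(); save('wrist','w4.png'); c=cam('wrist',s); print(s['tcp_pos'],s['orientation'])
d=np.array([np.cos(np.radians(98)),np.sin(np.radians(98)),0]);n=np.array([-d[1],d[0],0]);o=np.array([675,40.8,58])
print(proj(c,[o+i*70*d+j*23*n for i,j in ((1,1),(1,-1),(-1,-1),(-1,1))]).round())
b=cv2.imread('pics/t3.png'); cv2.imwrite('pics/pan.png',cv2.resize(b[200:350,385:505],None,fx=4,fy=4,interpolation=cv2.INTER_CUBIC))
E
```

```text
t: 25.05
tcp_pos: [393.5, 341.3, 147.9]
orientation: [0.705, 0.71, -0.0, 0.0]
force: [-0.0, 0.7, 0.1]
opening: 1.004
finger_force: 0.0
t: 25.85
tcp_pos: [510.3, 221.3, 254.2]
orientation: [0.704, 0.71, 0.001, -0.0]
force: [0.5, 1.2, -0.0]
opening: 0.995
finger_force: 0.0
t: 26.65
tcp_pos: [670.3, 54.0, 253.3]
orientation: [0.654, 0.756, 0.0, -0.0]
force: [-0.3, -0.7, -0.5]
opening: 1.002
finger_force: 0.0
[670.26869572  54.0297313  253.34683695] [ 6.54242447e-01  7.56284742e-01  3.47106444e-04 -2.99158464e-04]
[[295. 147.]
 [350. 147.]
 [347. 301.]
 [297. 301.]]
```

View pics/w4.png

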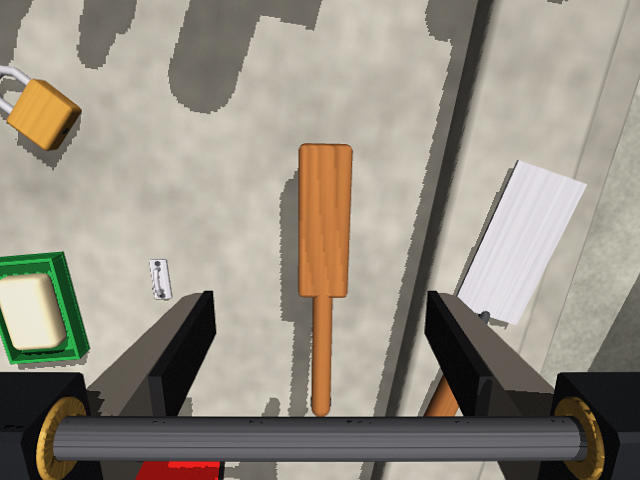

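View pics/pan.png

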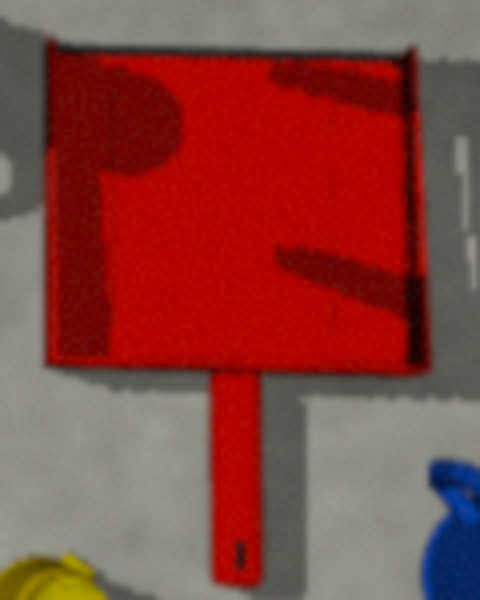

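The brush block spans (299–350, 145–297), within 1–2 mm of the prediction. The pan crop shows front corners (50,42) and (414,50), back corners (47,365) and (430,373), and handle end (238,583).

Run:
```python
from h import *
from scipy.optimize import least_squares
T=cam('top')
px=np.array([(385+(u+.5)/4-.5,200+(v+.5)/4-.5) for u,v in ((50,42),(414,50),(430,373),(47,365),(238,583))])
M=np.array([(90,100,24),(90,-100,24),(-90,-100,40),(-90,100,40),(-205,0,32.)])
def f(p):
    return (proj(T,R.from_euler('z',p[2]).apply(M)+[p[0],p[1],0])-px).ravel()
r=least_squares(f,[507,-336,0]);print(r.x,np.degrees(r.x[2]),r.fun.round(1))
x,y,a=r.x
print('brush origin target',x-60*np.cos(a),y-60*np.sin(a),'grip target',x-15*np.cos(a),y-15*np.sin(a))
```

```text
[ 5.10746093e+02 -3.35399219e+02 -2.15199259e-03] -0.1233000928650845 [-0.5 -1.   0.  -0.6 -0.2  0.3  0.7 -0.4 -0.   1.6]
brush origin target 450.74623188252906 -335.27009974426323 grip target 495.746127683447 -335.36693933600094
```

```bash
python3 -m pendant '[[[-15,4.5,40,0,0,0],[-14,0,45,0,0,0],[0,0,45,0,0,0],[0,0,40,0,0,0],[0,0,30,0,0,0],[0,0,15,0,0,0],[0,0,0,0,0,0],[0,0,0,0,0,0]]]'
python3 -m pendant '[[[0,0,8,0,0,0],[0,0,0,0,0,0],[0,0,0,0,0,0]]]'
python3 -m pendant '[[[0,0,0,0,0,0],[0,0,0,0,0,0],[0,0,0,0,0,0],[0,0,0,0,0,0],[0,0,0,0,0,0],[0,0,0,0,0,0],[0,0,0,0,0,0],[0,0,0,0,0,0]]]' -1
```

```text
t: 27.5
tcp_pos: [680.1, 25.7, 39.5]
orientation: [0.653, 0.757, 0.001, 0.001]
force: [-0.5, 0.5, 0.1]
opening: 0.999
finger_force: 0.0
t: 27.8
tcp_pos: [679.5, 25.3, 30.7]
orientation: [0.653, 0.757, 0.0, 0.0]
force: [0.2, 0.1, 0.4]
opening: 0.999
finger_force: 0.0
t: 28.6
tcp_pos: [679.0, 25.1, 30.0]
orientation: [0.653, 0.757, -0.0, -0.0]
force: [-0.2, -0.4, 0.6]
opening: 0.502
finger_force: 29.9
```

```bash
python3 -m pendant '[[[0,0,-12,0,0,0],[0,0,-25,0,0,0],[0,0,-35,0,0,0],[0,0,-35,0,0,0],[0,0,-13,0,0,0],[-20,-16,0,0,0,0],[-33,-28,0,0,0,0],[-33,-28,0,0,0,0]]]'
python3 -m pendant '[[[-27,-24,0,0,0,0],[0,0,0,0,0,5],[0,0,0,0,0,8],[0,0,0,0,0,8],[0,0,0,0,0,8],[0,0,0,0,0,8],[0,0,0,0,0,8],[0,0,0,0,0,8]]]'
python3 -m pendant '[[[0,0,0,0,0,8],[0,0,0,0,0,8],[0,0,0,0,0,8],[0,0,0,0,0,8],[0,0,0,0,0,8],[0,0,0,0,0,5],[0,0,0,0,0,0],[0,0,0,0,0,0]]]'
python3 - <<'E'
from h import *
s=bot.state();m=R.from_quat(s['orientation']).as_matrix();print(s['tcp_pos'],m.round(3), m.T@(np.array([494.7,-335.4,33])-s['tcp_pos']))
E
```

```text
t: 29.4
tcp_pos: [619.4, -70.6, 149.4]
orientation: [0.653, 0.758, -0.0, -0.0]
force: [-0.1, -0.9, -1.0]
opening: 0.499
finger_force: 29.9
t: 30.2
tcp_pos: [600.2, -100.4, 149.5]
orientation: [0.924, 0.383, -0.0, -0.0]
force: [0.1, 0.4, -0.5]
opening: 0.497
finger_force: 29.9
t: 31.0
tcp_pos: [600.4, -100.4, 149.6]
orientation: [1.0, 0.005, -0.0, 0.0]
force: [-0.9, -0.2, -1.4]
opening: 0.5
finger_force: 29.9
[ 600.42375031 -100.35109088  149.57531127] [[ 1.     0.009 -0.001]
 [ 0.009 -1.    -0.   ]
 [-0.001  0.    -1.   ]] [-107.83817537  234.04382539  116.66070456]
```

```bash
python3 -m pendant '[[[-8,17,0,0,0,0],[-16,35,0,0,0,0],[-19,42,0,0,0,0],[-19,42,0,0,0,0],[-19,42,0,0,0,0],[-16,33,0,0,0,0],[-8,17,0,0,0,0],[-3,6,0,0,0,0]]]'
python3 -m pendant '[[[0,0,20,0,0,0],[0,0,25,0,0,0],[0,0,15,0,0,0],[0,0,0,0,0,0],[0,0,0,0,0,0]]]'
python3 - <<'E'
from h import *
s=bot.state();m=R.from_quat(s['orientation']).as_matrix();print(m.T@(np.array([494.7,-335.4,33])-s['tcp_pos']))
save('side','s5.png');b=cv2.imread('pics/s5.png');cv2.imwrite('pics/s5c.png',cv2.resize(b[210:390,240:480],None,fx=3.3,fy=3.3,interpolation=cv2.INTER_CUBIC))
E
```

```text
t: 31.8
tcp_pos: [491.3, -339.2, 150.6]
orientation: [1.0, 0.001, 0.0, 0.001]
force: [0.4, -0.4, -1.6]
opening: 0.497
finger_force: 29.9
t: 32.3
tcp_pos: [494.5, -335.5, 90.3]
orientation: [1.0, 0.004, -0.0, 0.0]
force: [0.1, -0.1, -2.2]
opening: 0.497
finger_force: 29.9
[ 0.24942156 -0.07501231 57.32413968]
```

View pics/s5c.png

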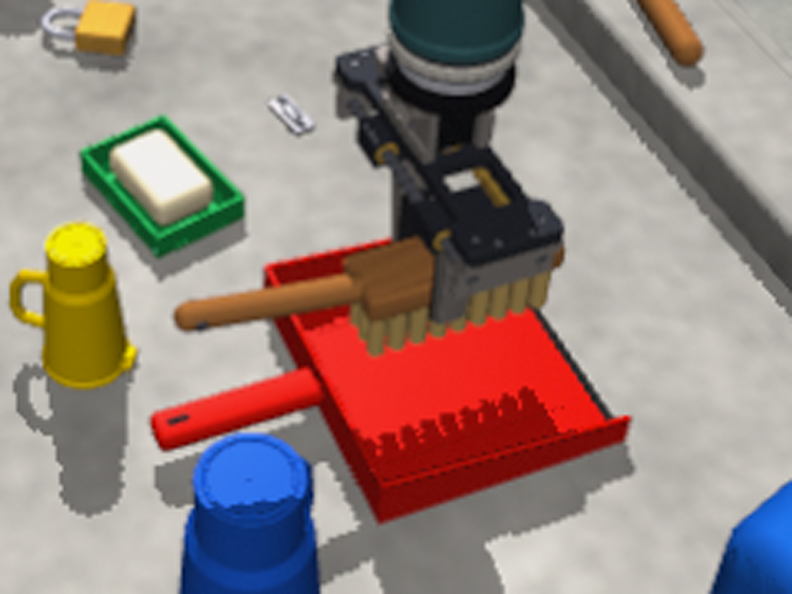

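The brush is level over the pan, with its handle in line above the pan's handle. Lowering it now.

```bash
python3 -m pendant '[[[0,0,15,0,0,0],[0,0,20,0,0,0],[0,0,12,0,0,0],[0,0,5,0,0,0],[0,0,2,0,0,0],[0,0,0,0,0,0],[0,0,0,0,0,0]]]'
python3 -m pendant '[[[0,0,1,0,0,0],[0,0,0,0,0,0],[0,0,0,0,0,0]]]'
python3 -m pendant '[[[0,0,1,0,0,0],[0,0,0,0,0,0],[0,0,0,0,0,0]]]'
python3 -m pendant '[[[0,0,1,0,0,0],[0,0,0,0,0,0],[0,0,0,0,0,0]]]'
```

```text
t: 33.05
tcp_pos: [494.7, -335.8, 36.6]
orientation: [1.0, 0.003, 0.0, 0.0]
force: [-0.4, -0.5, -1.0]
opening: 0.499
finger_force: 29.9
t: 33.35
tcp_pos: [494.5, -335.4, 35.2]
orientation: [1.0, 0.004, 0.0, 0.0]
force: [0.3, -0.5, -2.5]
opening: 0.5
finger_force: 29.9
t: 33.65
tcp_pos: [494.3, -335.3, 34.0]
orientation: [1.0, 0.003, -0.0, -0.0]
force: [0.3, -0.3, -1.7]
opening: 0.498
finger_force: 29.9
t: 33.95
tcp_pos: [494.3, -335.4, 33.0]
orientation: [1.0, 0.003, 0.0, 0.0]
force: [0.4, 0.8, -0.3]
opening: 0.496
finger_force: 29.9
```

```bash
python3 -m pendant '[[[0,0,0.5,0,0,0],[0,0,0,0,0,0],[0,0,0,0,0,0],[0,0,0,0,0,0],[0,0,0,0,0,0],[0,0,0,0,0,0]]]' 1
python3 -m pendant '[[[0,0,-10,0,0,0],[0,0,-25,0,0,0],[0,0,-40,0,0,0],[0,0,-45,0,0,0],[0,0,-45,0,0,0],[0,0,-45,0,0,0],[0,0,-10,0,0,0],[0,0,0,0,0,0]]]'
python3 -m pendant '[[[0,0,0,0,0,-8.5],[0,0,0,0,0,-8.5],[0,0,0,0,0,-8.5],[0,0,0,0,0,-8.5],[0,0,0,0,0,-8.5],[0,0,0,0,0,-8.5],[0,0,0,0,0,-8.5],[0,0,0,0,0,-8.5]]]'
python3 -m pendant '[[[0,0,0,0,0,-8.5],[0,0,0,0,0,-8.5],[0,0,0,0,0,-4.5],[25,-2,0,0,0,0],[42,-6,0,0,0,0],[42,-6,0,0,0,0],[42,-6,0,0,0,0],[42,-6,0,0,0,0]]]'
python3 -m pendant '[[[42,-6,0,0,0,0],[42,-6,0,0,0,0],[42,-6,0,0,0,0],[42,-6,0,0,0,0],[42,-6,0,0,0,0],[42,-6,0,0,0,0],[42,-6,0,0,0,0],[42,-6,0,0,0,0]]]'
python3 - <<'E'
from h import *
s=bot.state();m=R.from_quat(s['orientation']).as_matrix();print(m.round(3),m.T@(np.array([393.5,341.4,149])-s['tcp_pos']))
b=save('top','t6.png')[:,:,::-1]; cv2.imwrite('pics/t6c.png',cv2.resize(b[150:390,70:510],None,fx=1.8,fy=1.8,interpolation=cv2.INTER_CUBIC))
E
```

```text
t: 34.55
tcp_pos: [494.3, -335.4, 32.5]
orientation: [1.0, 0.004, 0.0, 0.0]
force: [0.5, 0.2, 0.9]
opening: 0.987
finger_force: 0.0
t: 35.35
tcp_pos: [494.9, -335.9, 254.6]
orientation: [1.0, 0.004, 0.002, 0.0]
force: [-0.4, 0.7, -0.2]
opening: 1.0
finger_force: 0.0
t: 36.15
tcp_pos: [493.3, -334.4, 250.3]
orientation: [0.825, 0.565, -0.001, -0.002]
force: [-0.3, -0.8, 0.2]
opening: 1.001
finger_force: 0.0
t: 36.95
tcp_pos: [467.0, -140.1, 250.7]
orientation: [0.708, 0.707, -0.001, -0.001]
force: [0.5, 0.1, -0.4]
opening: 1.0
finger_force: 0.0
t: 37.75
tcp_pos: [419.4, 195.1, 250.9]
orientation: [0.708, 0.707, -0.001, -0.0]
force: [0.3, -0.4, 0.3]
opening: 1.0
finger_force: 0.0
[[ 0.001  1.    -0.003]
 [ 1.    -0.001 -0.001]
 [-0.001 -0.003 -1.   ]] [146.44360013 -25.83367892 101.75553459]
```

View pics/t6c.png

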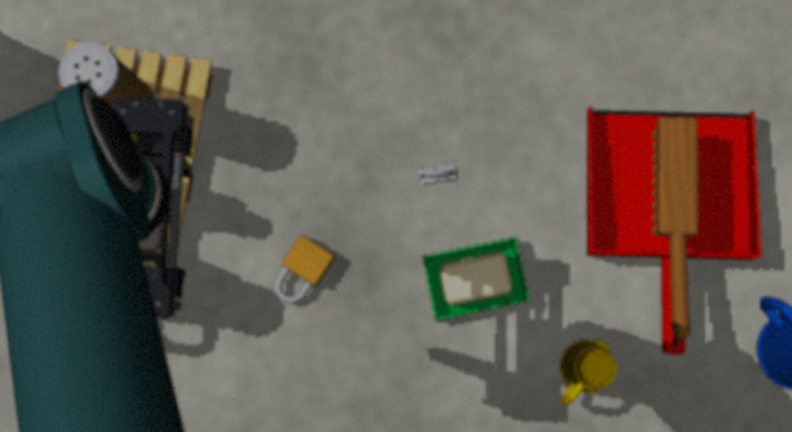

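The brush is nested in the pan with the handles aligned: block centre at crop (676,176), handle end (682,333). I'll check that numerically while going back to the jug.

```bash
python3 - <<'E'
from h import *
T=cam('top');o=lambda u,v:(70+(u+.5)/1.8-.5,150+(v+.5)/1.8-.5)
print(ray(T,o(676.5,176),61),ray(T,o(682,333),69))
E
python3 -m pendant '[[[35,-6,0,0,0,0],[40,-7,0,0,0,0],[40,-7,0,0,0,0],[25,-5,0,0,0,0],[6,-1,0,0,0,0],[0,0,0,0,0,0],[0,0,0,0,0,0]]]'
python3 -m pendant '[[[0,0,20,0,0,0],[0,0,30,0,0,0],[0,0,30,0,0,0],[0,0,16,0,0,0],[0,0,5,0,0,0],[0,0,0,0,0,0],[0,0,0,0,0,0]]]'
```

```text
[ 512.08884271 -334.01516406   61.        ] [ 330.64048813 -336.67808324   69.        ]
t: 38.5
tcp_pos: [395.8, 337.8, 251.7]
orientation: [0.708, 0.706, -0.001, 0.0]
force: [0.3, -0.2, -0.4]
opening: 0.994
finger_force: 0.0
t: 39.2
tcp_pos: [396.4, 339.6, 152.5]
orientation: [0.708, 0.706, 0.001, 0.0]
force: [-0.0, 0.2, 0.1]
opening: 0.997
finger_force: 0.0
```

```bash
python3 -m pendant '[[[2,-3,3,0,0,0],[0,0,0,0,0,0],[0,0,0,0,0,0]]]'
python3 -m pendant '[[[0,0,0,0,0,0],[0,0,0,0,0,0],[0,0,0,0,0,0],[0,0,0,0,0,0],[0,0,0,0,0,0],[0,0,0,0,0,0],[0,0,0,0,0,0]]]' -1
```

```text
t: 39.5
tcp_pos: [392.5, 342.1, 148.9]
orientation: [0.708, 0.707, 0.0, -0.0]
force: [0.3, 0.3, -0.6]
opening: 1.004
finger_force: 0.0
t: 40.2
tcp_pos: [392.6, 341.8, 148.5]
orientation: [0.708, 0.706, 0.0, 0.0]
force: [0.6, -0.3, 0.0]
opening: 0.645
finger_force: 30.0
```

```bash
python3 -m pendant '[[[0,0,-12,0,0,0],[0,0,-25,0,0,0],[0,0,-28,0,0,0],[0,0,-12,0,0,0],[-14,0,0,0,0,0],[-30,3,0,0,0,0],[-38,10,0,0,0,0],[-38,19,0,0,0,0]]]'
python3 -m pendant '[[[-38,19,0,0,0,0],[-38,19,0,0,0,0],[-38,19,0,0,0,0],[-38,19,0,0,0,0],[-38,19,0,0,0,0],[-38,19,0,0,0,0],[-38,19,0,0,0,0],[-36,18,0,0,0,0]]]'
python3 -m pendant '[[[-28,16,0,0,0,0],[-13,8,0,0,0,0],[0,0,0,0,0,0],[0,0,0,0,0,0],[0,0,25,0,0,0],[0,0,30,0,0,0],[0,0,0,0,0,0],[0,0,0,0,0,0]]]'
```

```text
t: 41.0
tcp_pos: [422.4, 219.4, 224.1]
orientation: [0.707, 0.707, -0.002, -0.001]
force: [1.3, 0.3, -2.1]
opening: 0.645
finger_force: 30.0
t: 41.8
tcp_pos: [573.6, -83.2, 224.0]
orientation: [0.708, 0.706, -0.001, -0.001]
force: [0.5, 1.1, -2.3]
opening: 0.646
finger_force: 30.0
t: 42.6
tcp_pos: [598.3, -119.9, 170.7]
orientation: [0.707, 0.707, -0.0, -0.001]
force: [1.1, -0.1, -1.2]
opening: 0.647
finger_force: 30.0
```

```bash
python3 -m pendant '[[[-2,2.5,20,0,0,0],[0,0,14,0,0,0],[0,0,4,0,0,0],[0,0,0,0,0,0],[0,0,0,0,0,0]]]'
python3 -m pendant '[[[0,0,2,0,0,0],[0,0,0,0,0,0],[0,0,0,0,0,0]]]'
python3 -m pendant '[[[0,0,1.5,0,0,0],[0,0,0,0,0,0],[0,0,0,0,0,0]]]'
```

```text
t: 43.1
tcp_pos: [601.6, -123.6, 133.3]
orientation: [0.708, 0.706, 0.0, 0.0]
force: [0.2, -0.2, -1.3]
opening: 0.644
finger_force: 30.0
t: 43.4
tcp_pos: [601.3, -123.6, 130.8]
orientation: [0.708, 0.706, 0.0, 0.0]
force: [0.2, -0.4, -1.5]
opening: 0.65
finger_force: 30.0
t: 43.7
tcp_pos: [601.2, -123.6, 129.0]
orientation: [0.708, 0.706, -0.0, -0.0]
force: [0.1, -0.9, -1.5]
opening: 0.649
finger_force: 30.0
```

```bash
python3 -m pendant '[[[1,0,1,0,0,0],[0,0,0,0,0,0],[0,0,0,0,0,0]]]'
python3 -m pendant '[[[0,0,1,0,0,0],[0,0,0,0,0,0],[0,0,0,0,0,0]]]'
python3 -m pendant '[[[0,0,0.7,0,0,0],[0,0,0,0,0,0],[0,0,0,0,0,0]]]'
```

```text
t: 44.0
tcp_pos: [601.2, -122.5, 128.0]
orientation: [0.708, 0.707, 0.0, -0.0]
force: [-0.5, -1.1, -1.8]
opening: 0.649
finger_force: 30.0
t: 44.3
tcp_pos: [601.2, -122.6, 127.0]
orientation: [0.708, 0.706, -0.0, -0.0]
force: [-0.5, 0.3, -2.1]
opening: 0.645
finger_force: 30.0
t: 44.6
tcp_pos: [601.3, -122.6, 126.5]
orientation: [0.708, 0.706, 0.0, 0.0]
force: [-0.6, -0.3, 0.0]
opening: 0.649
finger_force: 30.0
```

```bash
python3 -m pendant '[[[0,0,0,0,0,0],[0,0,0,0,0,0],[0,0,0,0,0,0],[0,0,0,0,0,0],[0,0,0,0,0,0]]]' 1
python3 -m pendant '[[[0,0,-10,0,0,0],[0,0,-25,0,0,0],[0,0,-40,0,0,0],[0,0,-40,0,0,0],[0,0,-10,0,0,0],[25,-6,0,0,0,0],[40,-10,0,0,0,0],[40,-10,0,0,0,0]]]'
python3 -m pendant '[[[40,-10,0,0,0,0],[40,-10,0,0,0,0],[40,-10,0,0,0,0],[40,-10,0,0,0,0],[40,-10,0,0,0,0],[40,-10,0,0,0,0],[40,-10,0,0,0,0],[40,-8,0,0,0,0]]]' 0.3
python3 -m pendant '[[[30,-5.5,0,0,0,0],[0,0,0,0,0,0],[0,0,0,0,0,0],[0,0,0,0,0,0]]]'
```

```text
t: 45.1
tcp_pos: [601.2, -122.6, 126.3]
orientation: [0.708, 0.706, 0.0, 0.0]
force: [1.1, 0.4, 0.4]
opening: 0.999
finger_force: 0.0
t: 45.9
tcp_pos: [574.8, -17.0, 251.5]
orientation: [0.708, 0.706, 0.0, 0.0]
force: [0.7, 0.4, 0.4]
opening: 0.999
finger_force: 0.0
t: 46.7
tcp_pos: [497.0, 304.1, 251.5]
orientation: [0.708, 0.706, -0.0, -0.0]
force: [0.4, 0.9, -0.1]
opening: 0.652
finger_force: 0.0
t: 47.1
tcp_pos: [493.1, 330.9, 251.4]
orientation: [0.709, 0.706, -0.0, 0.0]
force: [0.7, 0.3, 0.2]
opening: 0.656
finger_force: 0.0
```

```bash
python3 -m pendant '[[[2,-2,30,0,0,0.5],[0,0,40,0,0,0],[0,0,35,0,0,0],[0,0,25,0,0,0],[0,0,14,0,0,0],[0,0,7,0,0,0],[0,0,0,0,0,0],[0,0,0,0,0,0]]]'
python3 -m pendant '[[[0,0,2,0,0,0],[0,0,0,0,0,0],[0,0,0,0,0,0]]]'
python3 -m pendant '[[[0,0,0,0,0,0],[0,0,0,0,0,0],[0,0,0,0,0,0],[0,0,0,0,0,0],[0,0,0,0,0,0],[0,0,0,0,0,0],[0,0,0,0,0,0]]]' -1
```

```text
t: 47.9
tcp_pos: [491.5, 334.8, 101.5]
orientation: [0.711, 0.703, 0.001, 0.0]
force: [-0.5, 0.4, 0.2]
opening: 0.648
finger_force: 0.0
t: 48.2
tcp_pos: [490.7, 334.9, 98.8]
orientation: [0.711, 0.703, 0.0, -0.0]
force: [-0.3, -0.2, -0.0]
opening: 0.65
finger_force: 0.0
t: 48.9
tcp_pos: [490.5, 334.7, 98.4]
orientation: [0.711, 0.703, 0.0, -0.0]
force: [-0.4, -0.8, 1.5]
opening: 0.461
finger_force: 29.5
```

```bash
python3 -m pendant '[[[0,0,-15,0,0,0],[0,0,-25,0,0,0],[0,0,-30,0,0,0],[0,0,-25,0,0,0],[-15,4,0,0,0,0],[-30,8,0,0,0,0],[-38,11,0,0,0,0],[-38,11,0,0,0,0]]]'
python3 -m pendant '[[[-38,11,0,0,0,0],[-38,11,0,0,0,0],[-38,11,0,0,0,0],[-38,11,0,0,0,0],[-38,11,0,0,0,0],[-30,8,0,0,0,0],[-15,4,0,0,0,0],[0,0,0,0,0,0]]]'
python3 -m pendant '[[[0,0,0,0,0,0],[0,0,0,0,0,0],[0,0,20,0,0,0],[0,0,25,0,0,0],[0,0,25,0,0,0],[0,0,0,0,0,0]]]'
```

```text
t: 49.7
tcp_pos: [522.9, 211.1, 192.9]
orientation: [0.711, 0.704, -0.0, 0.0]
force: [0.6, 0.1, -0.9]
opening: 0.459
finger_force: 29.5
t: 50.5
tcp_pos: [587.4, -25.3, 193.0]
orientation: [0.712, 0.702, -0.001, 0.0]
force: [-0.2, 0.3, -1.0]
opening: 0.462
finger_force: 29.5
t: 51.1
tcp_pos: [585.1, -20.1, 120.3]
orientation: [0.71, 0.704, -0.002, -0.002]
force: [-1.1, 0.3, -0.8]
opening: 0.462
finger_force: 29.5
```

```bash
python3 -m pendant '[[[-6,9,5,0,0,0],[0,0,18,0,0,0],[0,0,12,0,0,0],[0,0,3,0,0,0],[0,0,0,0,0,0],[0,0,0,0,0,0]]]'
```

```text
t: 51.7
tcp_pos: [597.2, -28.5, 86.0]
orientation: [0.711, 0.703, 0.0, 0.0]
force: [-0.2, 0.3, -0.5]
opening: 0.461
finger_force: 29.5
```

```bash
python3 -m pendant '[[[2,-3,4,0,0,0],[0,0,2,0,0,0],[0,0,0,0,0,0],[0,0,0,0,0,0]]]'
python3 -m pendant '[[[0,0,1.5,0,0,0],[0,0,0,0,0,0],[0,0,0,0,0,0]]]'
python3 -m pendant '[[[0,0,1,0,0,0],[0,0,0,0,0,0],[0,0,0,0,0,0]]]'
python3 -m pendant '[[[0,0,1,0,0,0],[0,0,0,0,0,0],[0,0,0,0,0,0]]]'
```

```text
t: 52.1
tcp_pos: [593.7, -26.4, 79.4]
orientation: [0.711, 0.703, 0.0, 0.0]
force: [-0.3, 0.7, -0.2]
opening: 0.46
finger_force: 29.5
t: 52.4
tcp_pos: [593.7, -26.5, 77.8]
orientation: [0.711, 0.703, 0.0, -0.0]
force: [-0.2, -0.2, -0.3]
opening: 0.458
finger_force: 29.5
t: 52.7
tcp_pos: [593.7, -26.5, 76.8]
orientation: [0.711, 0.703, -0.0, -0.0]
force: [-0.0, -0.7, -0.8]
opening: 0.463
finger_force: 29.5
t: 53.0
tcp_pos: [593.9, -26.5, 76.3]
orientation: [0.711, 0.703, 0.0, 0.0]
force: [-1.5, -0.3, 4.7]
opening: 0.463
finger_force: 29.5
```

```bash
python3 -m pendant '[[[0,0,0,0,0,0],[0,0,0,0,0,0],[0,0,0,0,0,0],[0,0,0,0,0,0],[0,0,0,0,0,0]]]' 0.4
python3 -m pendant '[[[0,0,-15,0,0,0],[0,0,-35,0,0,0],[0,0,-40,0,0,0],[0,0,-40,0,0,0],[0,0,-40,0,0,0],[25,0,0,0,0,-1],[40,0,0,0,0,0],[45,0,0,0,0,0]]]'
python3 -m pendant '[[[45,0,0,0,0,0],[45,0,0,0,0,0],[45,0,0,0,0,0],[45,0,0,0,0,0],[40,0,0,0,0,0],[18,0,0,0,0,0],[0,0,0,0,0,0],[0,0,0,0,0,0]]]' 1
```

```text
t: 53.5
tcp_pos: [593.7, -26.5, 75.7]
orientation: [0.711, 0.703, -0.0, -0.0]
force: [-0.5, -0.2, -0.1]
opening: 0.701
finger_force: 0.0
t: 54.3
tcp_pos: [593.7, 83.2, 247.8]
orientation: [0.706, 0.708, 0.001, 0.001]
force: [0.2, 0.5, -0.7]
opening: 0.704
finger_force: 0.0
t: 55.1
tcp_pos: [592.3, 319.1, 246.2]
orientation: [0.705, 0.709, -0.0, 0.001]
force: [0.6, -0.6, 0.2]
opening: 0.994
finger_force: 0.0
```

```bash
python3 -m pendant '[[[2,0.5,25,0,0,0],[0,0,35,0,0,0],[0,0,35,0,0,0],[0,0,20,0,0,0],[0,0,8,0,0,0],[0,0,2,0,0,0],[0,0,0,0,0,0],[0,0,0,0,0,0]]]'
python3 -m pendant '[[[0,0,0,0,0,0],[0,0,0,0,0,0],[0,0,0,0,0,0],[0,0,0,0,0,0],[0,0,0,0,0,0],[0,0,0,0,0,0],[0,0,0,0,0,0]]]' -1
```

```text
t: 55.9
tcp_pos: [593.3, 323.4, 122.5]
orientation: [0.705, 0.709, 0.001, 0.0]
force: [0.2, -1.2, -0.3]
opening: 1.0
finger_force: 0.0
t: 56.6
tcp_pos: [592.2, 323.7, 121.0]
orientation: [0.705, 0.71, 0.0, -0.0]
force: [0.2, 0.4, 2.1]
opening: 0.657
finger_force: 30.0
```

```bash
python3 -m pendant '[[[0,0,-15,0,0,0],[0,0,-25,0,0,0],[0,0,-25,0,0,0],[0,0,-10,0,0,0],[-15,0,0,0,0,0],[-28,-2,0,0,0,0],[-35,-3,0,0,0,0],[-35,-3,0,0,0,0]]]'
python3 -m pendant '[[[-35,-3,0,0,0,0],[-35,-3,0,0,0,0],[-30,-2,0,0,0,0],[-20,-1,0,0,0,0],[-15,0,0,0,0,0],[-10,0,0,0,0,0],[0,0,0,0,0,0],[0,0,0,0,0,0]]]'
python3 -m pendant '[[[0,0,15,0,0,0],[0,0,25,0,0,0],[0,0,25,0,0,0],[0,0,12,0,0,0],[0,0,5,0,0,0],[0,0,0,0,0,0],[0,0,0,0,0,0],[0,0,0,0,0,0]]]'
```

```text
t: 57.4
tcp_pos: [583.6, 207.7, 194.1]
orientation: [0.705, 0.71, -0.002, -0.0]
force: [0.1, -0.4, -3.0]
opening: 0.661
finger_force: 30.0
t: 58.2
tcp_pos: [576.9, 66.4, 195.5]
orientation: [0.704, 0.71, 0.0, -0.0]
force: [0.5, 0.0, -2.6]
opening: 0.659
finger_force: 30.0
t: 59.0
tcp_pos: [577.8, 65.6, 114.9]
orientation: [0.705, 0.71, 0.001, 0.001]
force: [-0.8, 0.9, -2.4]
opening: 0.663
finger_force: 30.0
```

```bash
python3 -m pendant '[[[0,-2,6,0,0,0],[0,0,5,0,0,0],[0,0,0,0,0,0],[0,0,0,0,0,0]]]'
python3 -m pendant '[[[0,0,1.5,0,0,0],[0,0,0,0,0,0],[0,0,0,0,0,0]]]'
python3 -m pendant '[[[0,0,1,0,0,0],[0,0,0,0,0,0],[0,0,0,0,0,0]]]'
```

```text
t: 59.4
tcp_pos: [574.9, 65.4, 102.6]
orientation: [0.705, 0.71, -0.0, -0.0]
force: [0.6, 1.0, -3.7]
opening: 0.657
finger_force: 30.0
t: 59.7
tcp_pos: [575.1, 65.4, 101.4]
orientation: [0.705, 0.71, 0.0, 0.0]
force: [0.2, 0.2, -3.3]
opening: 0.66
finger_force: 30.0
t: 60.0
tcp_pos: [575.0, 65.4, 100.3]
orientation: [0.705, 0.71, -0.0, 0.0]
force: [0.5, -0.6, -3.1]
opening: 0.658
finger_force: 30.0
```

```bash
python3 -m pendant '[[[0,0,1,0,0,0],[0,0,0,0,0,0],[0,0,0,0,0,0]]]'
python3 -m pendant '[[[0,0,0.6,0,0,0],[0,0,0,0,0,0],[0,0,0,0,0,0]]]'
```

```text
t: 60.3
tcp_pos: [575.0, 65.4, 99.3]
orientation: [0.705, 0.71, -0.0, -0.0]
force: [0.5, 0.2, -4.0]
opening: 0.658
finger_force: 30.0
t: 60.6
tcp_pos: [575.1, 65.5, 98.9]
orientation: [0.705, 0.71, 0.0, 0.0]
force: [0.7, 0.4, -0.2]
opening: 0.663
finger_force: 30.0
```

Contact with the ledge. I'll release, back off over the free side and check with the top camera.

```bash
python3 -m pendant '[[[0,0,0,0,0,0],[0,0,0,0,0,0],[0,0,0,0,0,0],[0,0,0,0,0,0],[0,0,0,0,0,0]]]' 1
python3 -m pendant '[[[0,0,-15,0,0,0],[0,0,-35,0,0,0],[0,0,-40,0,0,0],[0,0,-40,0,0,0],[0,0,-30,0,0,0],[25,-4,0,0,0,0],[40,-8,0,0,0,0],[45,-8,0,0,0,0]]]'
python3 -m pendant '[[[45,-8,0,0,0,0],[45,-8,0,0,0,0],[45,-8,0,0,0,0],[30,-4,0,0,0,0],[0,0,0,0,0,0],[0,0,0,0,0,0]]]'
python3 - <<'E'
from h import *
b=save('top','t7.png')[:,:,::-1]; cv2.imwrite('pics/t7c.png',cv2.resize(b[145:265,225:385],None,fx=5,fy=5,interpolation=cv2.INTER_CUBIC))
a=cv2.imread('pics/top0.png')
# pixel shift of each thing's top, before vs now
for n,(x,y,w,h) in dict(tin=(236,187,36,36),jug=(331,175,36,34),clip=(300,238,26,18),dish=(303,280,64,50),padlock=(222,278,36,42),panhandle=(432,296,26,52)).items():
    t=a[y:y+h,x:x+w]; r=cv2.matchTemplate(b[y-12:y+h+12,x-12:x+w+12],t,cv2.TM_CCOEFF_NORMED); _,m,_,l=cv2.minMaxLoc(r); print(n,l[0]-12,l[1]-12,round(m,2))
E
```

```text
t: 61.1
tcp_pos: [575.1, 65.5, 98.8]
orientation: [0.705, 0.71, 0.0, 0.0]
force: [0.0, -0.5, -0.2]
opening: 1.001
finger_force: 0.0
t: 61.9
tcp_pos: [554.5, 175.0, 260.7]
orientation: [0.706, 0.708, 0.001, 0.001]
force: [-0.6, 0.2, 0.4]
opening: 0.996
finger_force: 0.0
t: 62.5
tcp_pos: [525.0, 340.1, 259.4]
orientation: [0.704, 0.71, 0.0, 0.0]
force: [0.8, -1.1, 0.1]
opening: 1.002
finger_force: 0.0
tin 0 -1 0.91
jug 0 -1 0.88
clip -12 -9 0.53
dish 0 0 0.86
padlock 0 0 0.92
panhandle 0 0 0.71
```

View pics/t7c.png

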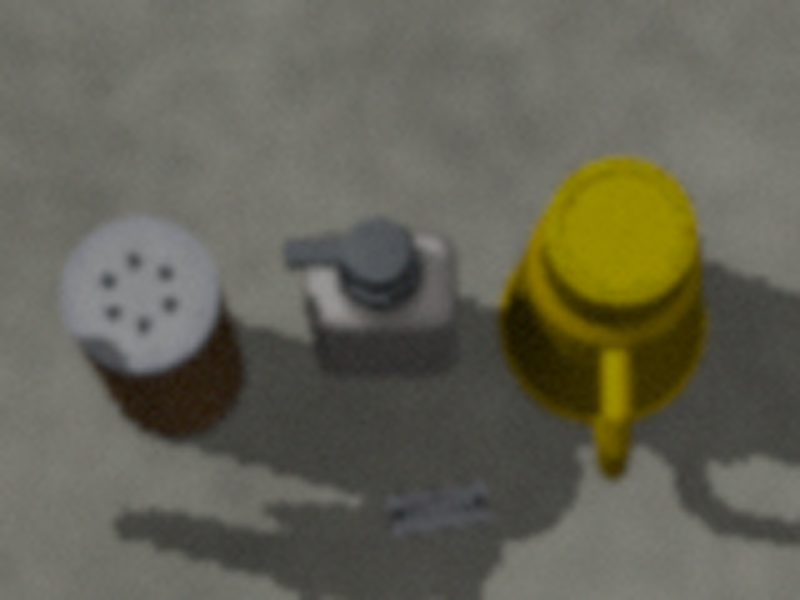

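The tin (141,295), pump (378,249) and jug foot (619,233) are all within about 2 mm of where they started. The clip hasn't moved: its odd match score is only the arm's shadow. Handing in.

```bash
python3 -c "
from workcell import bot
print(bot.finish_job())"
```

```text
the job is handed in; nothing more can be done
None
```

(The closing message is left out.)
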